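# Swing the layout lamp to its click stop, set the boom length and lock it

### The job

Swing the boom lamp round to its middle click stop, where the boom lies over the plunger block and along the base plate, then draw the sliding tube out until its lower edge is at the black ring on the rod and, holding it there, press the cam lever fully closed. Finish still holding: keep your grip on the tube and do not let go. Leave the models, paints and tools around it undisturbed.

Things in the scene. Friction and masses are not known exactly. Their poses are not given: they have to be found in the camera images.
- lamp_base: Base plate of the boom lamp, dark steel, 190 x 130 x 16 mm, screwed down. Origin on the table under the swivel axis; its x axis is the plate's long direction (plate from 75 mm behind to 115 mm ahead of the swivel axis), pointing over the spring-plunger block (steel, 20 mm wide, 40 mm high, 68 to 104 mm ahead); y across, z up.
- pivot (a point): Point on the vertical swivel axis, 110 mm above the table, where the boom's centre line starts. From here the boom slopes up and outwards at 20 degrees.
- swivel (a joint): Angle of the lamp's turntable and boom about the vertical axis, growing clockwise seen from above. 0 = boom over the plate's x axis and the plunger block. Sprung click stops at 0 and +-1.047 rad (2 to 3 N sideways at the tube to enter or leave one; pulls home from 0.08 rad away; in between it turns lightly and stays put). Hard stops at +-1.15. Starts at +0.42 to +0.74.
- slide (a joint): How far the tube is drawn out along the sloping inner rod, m. 0 = fully in (starts so, resting by its weight); 0.045 = tube's lower edge at the ring; 0.085 = end of travel. Lever open: it pulls back with 1 to 2 N and slides down at once if let go. Lever closed: clamped, it no longer slides back by its weight.
- lever (a joint): Angle of the cam lever, rad: 0 = closed, lying along the collar; starts open at 0.45 to 0.58 (end stop 0.62). Friction about 3 N at mid-blade, rising to 5 or 6 N as it closes; stays where it is left. The clamp begins to grip the rod below about 0.35 rad.
- boom_tube: The sliding part to hold: clamp collar and tube in one. Origin on the centre line at the lower edge; x runs outwards and up along the boom, y level towards the lever, z its upward normal. Along x: flange 36 mm dia. 0 to 6 mm; collar waist 26 mm dia. 6 to 46 mm (a finger fits in it); flange 36 mm dia. 46 to 53 mm; plain tube 24 mm dia. to 165 mm; lamp head (80 x 120 mm panel) from 160 mm.
- collar (a point): Centre line point in the middle of the collar's waist, 26 mm from the tube's lower edge; axes as boom_tube. A finger in the waist on the side away from the lever, pushing outwards against the upper flange, draws the tube out and holds it; the other finger, outside the lever, can then squeeze the lever shut. The hand must shift sideways as it closes or it pushes the boom off its stop.
- tube_mid (a point): Centre line point of the plain tube (24 mm diameter), 95 mm from the tube's lower edge, axes as boom_tube: a good place to take hold for swinging the boom.
- tube_edge (a point): Centre line point at the tube's lower edge.
- ring (a point): Centre of the black ring, 4 mm wide, round the steel inner rod (20 mm diameter): the length mark. At the start it is hidden inside the tube, 45 mm up the rod from the tube's lower edge.
- lever_pivot (a point): The cam lever's pivot on the collar, 13 mm above the tube's lower edge and 17.5 mm to its y side; pivot axis along boom_tube's z.
- lever_tip (a point): Outer face of the lever's aluminium blade (54 x 5 x 18 mm) near its free end, 50 mm from the pivot; the blade points outwards along the boom. Closed, blade and waist together measure 37 mm across (outer face 24 mm from the centre line). Open at 0.58 rad the outer face is about 47 mm from the centre line beside the upper flange, and 50 mm at this point.
- cottage: Bystander: model stone cottage with slate roof, 110 x 75 mm, 110 mm high. Origin under its centre.
- paint_a: Bystander: paint jar with white lid, 32 mm diameter, 38 mm high. Origin under its centre.
- paint_b: Bystander: paint jar with white lid, 32 mm diameter, 38 mm high. Origin under its centre.
- glue: Bystander: white glue bottle, 38 mm diameter, 85 mm high. Origin under its centre.
- driver: Bystander: screwdriver with wooden handle lying flat, 150 mm long. Origin near its middle.
- wagon: Bystander: open goods wagon standing on the table, 80 x 34 mm, 36 mm high. Origin under its centre.

How it is judged (in metres and radians):
On the way, in this order (a step that is already met when the one before it is completed fails the run):
1. the boom is swung to its middle click stop and at rest there (value of joint swivel between -0.06 and 0.06 rad and velocity of joint swivel between -0.1 and 0.1 rad/s), for 0.2 s.
2. the tube is held by the fingers at the ring, with the lever still open (value of joint slide between 0.041 and 0.049 m and value of joint lever above 0.36 rad and contact force between the fingers and boom_tube above 0.5 N), for 0.1 s.
At the end, for the whole second after the job is handed in: The boom is at its middle click stop (within 0.06 rad), the tube's lower edge is at the ring (within 4 mm) and still, the cam lever is closed (within 0.06 rad), and the fingers still hold the tube itself (more than 2 N on tube or collar) (value of joint swivel between -0.06 and 0.06 rad and value of joint slide between 0.041 and 0.049 m and value of joint lever below 0.06 rad and contact force between the fingers and boom_tube above 2 N and velocity of joint slide between -0.01 and 0.01 m/s); the arm keeps its last pose, push and grip.
It fails at once if a paint jar, the glue, the screwdriver, the cottage or the wagon is disturbed (moved more than 20 mm) (distance of any of cottage, paint_a, paint_b, glue, driver, wagon from where it was at the start of the episode above 0.02 m).
It fails at once if the hand leaves the collar after the lever has been closed at the mark (value of joint slide between 0.041 and 0.049 m and value of joint lever below 0.06 rad and distance between the grasp point and collar above 0.08 m).
It also fails if it takes over 54 s, if anything falls off the work surface, if the arm or the gripper's body presses on something with over 40 N, if the wrist force passes 120 N, or if a joint passes its speed limit or range.

### The arm

A 7-joint arm with a two-finger parallel gripper is mounted at the origin on the work surface. World frame = base frame: x ahead of the robot, y to its left, z up, the work surface at z = 0. Lengths are in mm, angles in degrees, forces in N, time in s.
With the tool pointing down it reaches from about 425 to 1025 mm from the base axis. Payload 9.4 kg.
Tool frame: the origin (TCP) lies at the very end of the fingers, on their centre line; the grasp point (between the pads) lies r.pinch_z behind it (r.pinch_z is the distance from the TCP to the grasp point, in mm); z points along the fingers, y is the line along which they close (so a half turn about z gives the same grasp; the last joint's range is limited). The gripper opens to 85 mm and grips with 20 to 120 N. Pads are 22 mm wide; open, the fingers measure 114 mm over their backs; the gripper's body (76 mm by 85 mm) begins 54 mm behind the grasp point. The pads swing forward as they close: fully open they stand 13 mm farther back than shut.
Start: joints at [64.188, 34.337, -0.143, 91.639, 0.103, 54.024, -4.572], TCP at [264.729, -674.939, 231.275] pointing down, gripper open.
Joint ranges: [-147.43, 147.43], [-19.82, 112.94], [-74.19, 73.91], [6.32, 146.72], [-59.91, 239.91], [6.04, 106.73], [-150.56, 150.56]. Speed limits (degrees/s): [127.2, 127.2, 172.46, 172.46, 180, 180, 180].

### API

Orientations are given as [roll, pitch, yaw] about the fixed x, y, z axes, in that order (R = Rz(yaw) Ry(pitch) Rx(roll)).
In Python, from plant import r, camrig gives the robot as it stands (r), with the cameras (camrig).
- The arm moves only by the tool inch_along, called after "Request:" in YAML: its name, and indented under it one key for each argument. Schema: {"type":"object","properties":{"moves":{"type":"array","items":{"type":"array","prefixItems":[{"type":"array","items":{"type":"number"},"minItems":3,"maxItems":3},{"type":"array","items":{"type":"number"},"minItems":3,"maxItems":3},{"type":"number"}],"minItems":3,"maxItems":3},"minItems":1,"maxItems":8},"squeeze":{"type":"number"},"only":{"type":"string"},"quiet":{"type":"boolean"},"lines":{"type":"string"}},"required":["moves"],"additionalProperties":false}. moves is a list of rows, 1 to 8 of them, each written [[rx, ry, rz], [dx, dy, dz], opening]: a rotation vector rx, ry, rz in degrees, then dx, dy, dz in mm, then the finger opening in mm; each row shifts and turns the commanded pose from where the row before left it, along the tool's axes as they then stand; what a row does not reach is not made up. A row lasts 1/8 s, in which the tool goes at most 62.5 mm and 10.7 degrees, less where a joint would pass 70% of its speed; a pose out of reach is approached as far as the arm can. The fingers move at their own pace and stop on an object; squeeze is the grip in N (left out, the last holds). Time passes only in rows, so rows that do not move let the fingers close. The tool returns the time, the measured TCP pose, the force, the opening and the grip force at its end. only (a regular expression) keeps the lines of the reply that match it, lines (a string "A,B") keeps lines A to B, and quiet returns only ok. Input that does not fit is refused with a message, and nothing moves.
- r.state(): the state, without advancing time (a new reading comes with each control period).
- camrig.camera(name): name is "side" or "top" or "wrist"; returns the picture (420x560x3 uint8, red, green, blue); there is no depth.
- camrig.camera_params(name): a dict with "camera_matrix" (3x3 intrinsics, pixels), "k1" (the pictures are not rectified: a ray, as slopes to the right and down, at radius r is drawn at 1 + k1 r^2 times it, then the intrinsics apply), "position" and "attitude" of the camera in the world; the wrist camera has in their place "hand_eye" (4x4, takes a point from camera to tool coordinates, whose origin is the TCP and whose axes are the flange's). Camera axes: x right, y down, z forward; pixel columns grow to the right and rows downward; lengths in mm; the calibration is good to about 2 mm. A picture is of the moment at which its call begins: read the wrist's pose just before it. camera_params takes no time and is no camera call.
- r.close_job(): hands the job in; it is judged then, once.
The state is a dict: "t": time; "qpos": joint angles; "qvel": joint speeds; "tau": joint torques, N m; "ee_pos": TCP position; "tool_rot": TCP orientation; "wrist_force": force on the tool from outside, world axes, zero at the start; "torque": the same for the moment, N m; "opening": finger opening in mm; "grip_force": force on a finger pad.
Only numpy, scipy, OpenCV 4.12 (cv2) and the standard library are available. Lean on these libraries where they do the work, as an engineer would, in place of code of your own. Each camera call takes 0.05 s, during which the arm holds its last target. There are 200 camera calls.

## Working session

There is one attempt and no reset: what is moved stays moved. The work goes in short steps, Python scripts to look and compute and a tool call to move; the robot and the scene stay as the last step left them, time stands still between calls to the robot, and variables do not carry over. Pictures are saved under pics/ and viewed, at most 12 in all, crops included, and the job is handed in when it is done.

```bash
ls; mkdir -p pics
```

Run:
```python
from plant import r, camrig
import cv2
for n in("side","top","wrist"):
    print(n,camrig.camera_params(n))
for n in("side","top"):
    cv2.imwrite(f"pics/{n}0.png",camrig.camera(n)[:,:,::-1])
s=r.state();print(s, r.pinch_z)
```

```text
pics
plant.py
side {'camera_matrix': array([[479.24966668,   0.        , 277.16891382],
       [  0.        , 479.24966668, 208.63986219],
       [  0.        ,   0.        ,   1.        ]]), 'k1': -0.01367304048850877, 'position': array([ 511.02412192, -682.62327585,  690.76926104]), 'attitude': array([-1.28134526e+02,  5.59694257e-02, -9.62386132e+00])}
top {'camera_matrix': array([[540.10060916,   0.        , 285.2137602 ],
       [  0.        , 540.10060916, 211.32978929],
       [  0.        ,   0.        ,   1.        ]]), 'k1': -0.16818923444767078, 'position': array([488.16394912,  35.97336242, 945.85889647]), 'attitude': array([-170.34533232,   -0.42312185,  -88.34524895])}
wrist {'camera_matrix': array([[307.69800241,   0.        , 278.85251532],
       [  0.        , 307.69800241, 210.23549571],
       [  0.        ,   0.        ,   1.        ]]), 'k1': 0.005342091440166983, 'hand_eye': array([[-2.35083953e-04, -9.51946837e-01, -3.06263227e-01,
         7.81758330e+01],
       [ 9.99999812e-01, -5.04934305e-05, -6.10640884e-04,
         6.23332126e-01],
       [ 5
[... 166 characters left out ...]
: 0.1, 'qpos': array([64.18653791, 34.37941951, -0.14503937, 91.67681447,  0.10430088,
       54.02331796, -4.57161187]), 'qvel': array([ 0.00989377, -0.04458541,  0.04376988, -0.04983348, -0.05322429,
       -0.07260208, -0.02082713]), 'tau': array([ 3.95890602e-03, -7.77989817e+01,  1.56989593e+00, -2.58622205e+01,
        1.27010525e-02,  5.50222874e-03,  1.24958100e-05]), 'ee_pos': array([ 264.58006277, -674.54477628,  230.50705162]), 'tool_rot': array([-1.79921022e+02,  8.74446091e-03,  2.14229472e+01]), 'wrist_force': array([ 0.26938   ,  0.02487175, -0.55968908]), 'torque': array([0.03364622, 0.04430182, 0.03492297]), 'grip_force': 0.0, 'opening': 85.50441481417818} 18.700000000000003
```

View pics/top0.png

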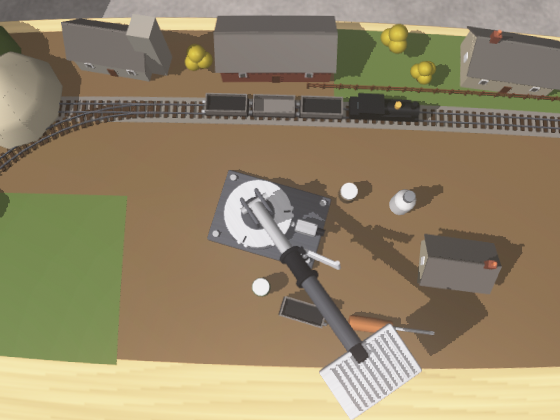

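View pics/side0.png

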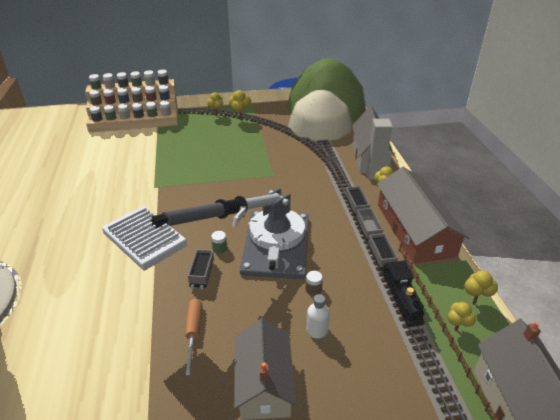

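The top view shows the base plate, corners near (233,172), (330,203) and (208,240). The plunger block is at (307,228), the swivel at (258,210), the collar at (296,265), the open lever tip at (338,265), and the wagon and driver under the boom. The side view shows the collar at (230,205).

Create h.py:
```python
import numpy as np,cv2
from plant import r, camrig
from scipy.spatial.transform import Rotation as R
def rot(e): return R.from_euler('xyz',e,degrees=True).as_matrix()
def ray(n,u,v,st=None):
    p=camrig.camera_params(n);K=p['camera_matrix'];k=p['k1']
    d=np.array([(u-K[0,2])/K[0,0],(v-K[1,2])/K[1,1]]);s=d.copy()
    for _ in range(20): s=d/(1+k*(s@s))
    c=np.array([s[0],s[1],1.])
    if n=='wrist':
        H=p['hand_eye'];T=rot(st['tool_rot']);M=T@H[:3,:3];o=T@H[:3,3]+st['ee_pos']
    else: M=rot(p['attitude']);o=p['position']
    c=M@c;return o,c/np.linalg.norm(c)
def plane(n,u,v,z,st=None):
    o,d=ray(n,u,v,st);return o+d*(z-o[2])/d[2]
def tri(*rays):
    A=sum(np.eye(3)-np.outer(d,d) for o,d in rays);b=sum((np.eye(3)-np.outer(d,d))@o for o,d in rays)
    x=np.linalg.solve(A,b);return x,[float(np.linalg.norm((np.eye(3)-np.outer(d,d))@(x-o))) for o,d in rays]
```

Run:
```python
import cv2,numpy as np
t=cv2.imread('pics/top0.png');s=cv2.imread('pics/side0.png')
a=cv2.resize(t[160:310,195:355],None,fx=3.75,fy=3.75,interpolation=cv2.INTER_CUBIC)
b=cv2.resize(s[175:290,140:320],None,fx=4.4,fy=4.4,interpolation=cv2.INTER_CUBIC)
cv2.imwrite('pics/ct.png',a);cv2.imwrite('pics/cs.png',b);print(a.shape,b.shape)
```

```text
(562, 600, 3) (506, 792, 3)
```

View pics/ct.png

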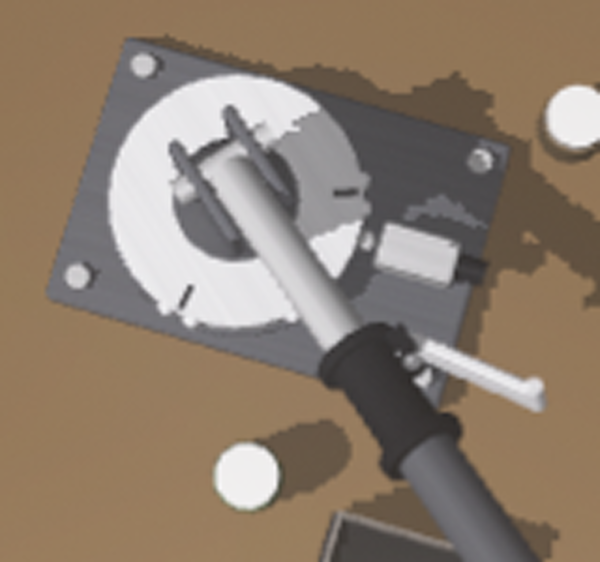

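View pics/cs.png

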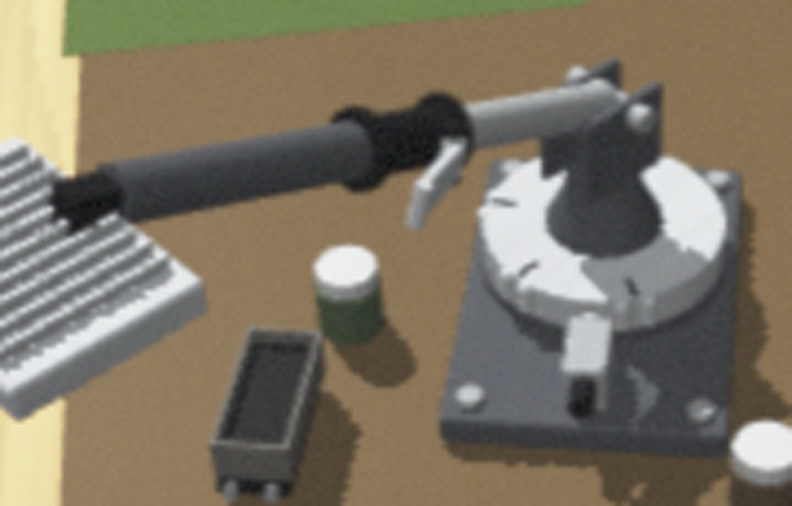

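Create m.py:
```python
from h import *
np.set_printoptions(precision=1,suppress=True)
T=lambda x,y:(195+x/3.75,160+y/3.75); S=lambda x,y:(140+x/4.4,175+y/4.4)
c=[plane('top',*T(*p),16) for p in((127,40),(508,148),(47,297))]; print('plate top',*c, np.linalg.norm(c[1]-c[0]),np.linalg.norm(c[2]-c[0]))
cs=[plane('side',*S(*p),16) for p in((740,172),(728,438),(443,428))]; print('plate side',*cs, np.linalg.norm(cs[1]-cs[0]),np.linalg.norm(cs[1]-cs[2]))
ex=(c[1]-c[0]);ex/=np.linalg.norm(ex);ey=np.array([-ex[1],ex[0],0]);
print('yaw',np.degrees(np.arctan2(ex[1],ex[0])),'side yaw',np.degrees(np.arctan2(*(cs[1]-cs[0])[[1,0]])))
print('origin from corner', c[0]+75*ex-65*ey, c[2]+75*ex+65*ey)
print('side origin',cs[1]-115*ex-65*ey,cs[2]-115*ex+65*ey)
print('block',plane('top',*T(418,257),40),plane('side',*S(588,343),40))
for n,a,b in(('pivot',(225,160),(609,97)),('edge',(352,355),(440,130)),('upflange',(421,447),(360,148)),('levertip',(540,395),(415,220))):
    x,e=tri(ray('top',*T(*a)),ray('side',*S(*b)));print(n,x,e)
for n,u,v in(('tube end',361,357),):
    pass
x,e=tri(ray('top',361,357),ray('side',157,220));print('head',x,e)
```

```bash
python3 m.py
```

```text
plate top [716.6 135.6  16. ] [670.  -45.2  16. ] [593.4 167.1  16. ] 186.68834529877282 127.15292295921832
plate side [719.5 133.6  16. ] [673.5 -48.6  16. ] [550.3 -21.3  16. ] 187.84026849273903 126.22947616764024
yaw -104.44139246217857 side yaw -104.14559147113751
origin from corner [634.9  79.2  16. ] [637.6  78.2  16. ]
side origin [639.3  79.   16. ] [641.9  73.8  16. ]
block [613.9  -3.1  40. ] [618.5  -3.3  40. ]
pivot [642.6  81.8 111.6] [0.01160741413525758, 0.011607414135338345]
edge [559.9  26.7 145. ] [0.5238109668315625, 0.5238109668316039]
upflange [524.4  -0.7 161.1] [1.249484135408164, 1.2494841354084674]
levertip [544.  -46.8 158.6] [0.6227180685195749, 0.6227180685194947]
head [419.4 -73.5 208.5] [1.4012662241385827, 1.4012662241384715]
```

Create go.py:
```python
from h import *
import sys
np.set_printoptions(precision=1,suppress=True)
# args: swivel_az_deg  along(from pivot)  lateral(toward lever)  depth(TCP below centre line)
az,al,lat,dep=map(float,sys.argv[1:5])
O=np.array([638.5,78.5,110.]);a=np.radians(az);t=np.radians(20)
h=np.array([np.cos(a),np.sin(a),0]);k=np.array([0,0,1.])
X=np.cos(t)*h+np.sin(t)*k;Y=np.cross(k,h);Z=np.cross(X,Y)
M=np.column_stack([-X,Y,-Z]);p=O+al*X+lat*Y-dep*Z
s=r.state();C=rot(s['tool_rot'])
w=R.from_matrix(C.T@M).as_rotvec(degrees=True)
q=s['ee_pos']-O
print('t',s['t'],'target',p,'d(cur tool)',C.T@(p-s['ee_pos']),'d(target tool)',M.T@(p-s['ee_pos']),'rot',w)
print('now al %.1f lat %.1f dep %.1f'%(q@X,q@Y,-q@Z),'F boom axes',np.array([X,Y,Z])@s['wrist_force'],'open',s['opening'],'grip',s['grip_force'],'q',s['qpos'])
```

```bash
python3 go.py -144.5 132 28.5 -110; python3 go.py -104.3 132 28.5 28
```

```text
t 0.1 target [584.7   5.1 258.5] d(cur tool) [ 546.2 -515.8  -27.4] d(target tool) [ 606.2 -367.4 -250.4] rot [ -2.5 -19.9 -13.9]
now al 738.2 lat 395.9 dep 140.4 F boom axes [-0.4  0.1 -0.4] open 85.50441481417818 grip 0.0 q [64.2 34.4 -0.1 91.7  0.1 54.  -4.6]
t 0.1 target [633.1 -58.  128.8] d(cur tool) [ 568.3 -439.2  102.2] d(target tool) [ 681.7  204.8 -139.9] rot [ -9.5 -18.5 -53.7]
now al 813.7 lat -176.3 dep 167.9 F boom axes [-0.3  0.3 -0.5] open 85.50441481417818 grip 0.0 q [64.2 34.4 -0.1 91.7  0.1 54.  -4.6]
```

Request:
inch_along:
  moves:
    - [[0, 0, 0], [0, 0, -50], 85]
    - [[0, 0, 0], [10, -10, -50], 85]
    - [[0, 0, 0], [34, -32, 0], 85]
    - [[0, 0, 0], [34, -32, 0], 85]
    - [[0, 0, 0], [34, -32, 0], 85]
    - [[0, 0, 0], [34, -32, 0], 85]
    - [[0, 0, 0], [34, -32, 0], 85]
    - [[0, 0, 0], [34, -32, 0], 85]

```text
t: 1.1
ee_pos: [390.5, -407.2, 331.0]
tool_rot: [-180.0, 0.0, 21.4]
wrist_force: [0.2, 1.1, 0.3]
opening: 85.1
grip_force: 0.0
```

Request:
inch_along:
  moves:
    - [[0, 0, 0], [34, -32, 0], 85]
    - [[0, 0, 0], [34, -32, 0], 85]
    - [[0, 0, 0], [34, -32, 0], 85]
    - [[0, 0, 0], [34, -32, 0], 85]
    - [[0, 0, 0], [34, -32, 0], 85]
    - [[0, 0, 0], [34, -32, 0], 85]
    - [[0, 0, 0], [34, -32, 0], 85]
    - [[0, 0, 0], [34, -32, 0], 85]

```text
t: 2.1
ee_pos: [550.2, -69.7, 331.1]
tool_rot: [-180.0, 0.0, 21.4]
wrist_force: [1.3, 0.1, -0.3]
opening: 84.8
grip_force: 0.0
```

Request:
inch_along:
  moves:
    - [[0, -5, -3.5], [0, 0, 0], 85]
    - [[-0.5, -5, -3.5], [0, 0, 0], 85]
    - [[-1, -5, -3.5], [0, 0, 0], 85]
    - [[-1, -5, -3.5], [0, 0, 0], 85]
    - [[0, 0, 0], [0, 0, 0], 85]

```text
t: 2.72
ee_pos: [550.3, -69.7, 330.0]
tool_rot: [-179.9, 20.0, 35.9]
wrist_force: [0.9, -0.3, 0.2]
opening: 84.5
grip_force: 0.0
```

```bash
python3 go.py -144.5 132 28.5 -110
```

```text
t 2.725 target [584.7   5.1 258.5] d(cur tool) [ 91.8 -40.4  42.7] d(target tool) [ 91.5 -40.9  42.8] rot [0.  0.  0.3]
now al 223.5 lat 69.4 dep -152.8 F boom axes [-0.4  0.8  0.3] open 84.54525805026401 grip 0.0 q [  3.9  24.7 -12.5  97.6  14.6  76.8 -68.1]
```

Request:
inch_along:
  moves:
    - [[0, 0, 0.3], [31, -14, 0], 85]
    - [[0, 0, 0], [31, -14, 0], 85]
    - [[0, 0, 0], [30, -13, 0], 85]
    - [[0, 0, 0], [0, 0, 0], 85]

```text
t: 3.22
ee_pos: [596.9, 15.0, 298.5]
tool_rot: [180.0, 20.0, 35.6]
wrist_force: [-0.2, -0.4, -0.4]
opening: 85.0
grip_force: 0.0
```

Run:
```python
from h import *
import json
s=r.state();im=camrig.camera('wrist')
json.dump({k:list(s[k]) for k in('ee_pos','tool_rot')},open('w1.json','w'))
cv2.imwrite('pics/w1.png',im[:,:,::-1])
```

```bash
python3 go.py -144.5 132 28.5 -110
```

```text
t 3.275 target [584.7   5.1 258.5] d(cur tool) [ 0.3 -0.3 43.1] d(target tool) [ 0.3 -0.3 43.1] rot [ 0.1  0.  -0.1]
now al 132.3 lat 28.8 dep -153.1 F boom axes [ 0.4  0.1 -1.1] open 85.25624307183084 grip 0.0 q [ -2.7  30.1 -13.4  92.9  13.8  77.2 -75.3]
```

View pics/w1.png

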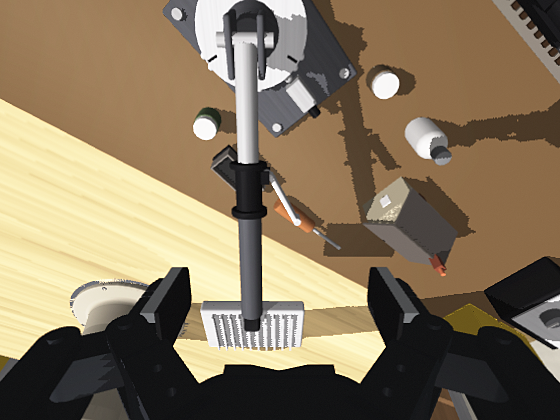

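Wrist view: lower flange at (247,163), upper flange at (249,213), boom upright in the image, lever at right with its tip at (299,222).

Add to m.py:
```python
print('---')
import json
s=json.load(open('w1.json'));s={k:np.array(v) for k,v in s.items()}
O=np.array([638.5,78.5,110.]);a=np.radians(-144.5);t=np.radians(20)
h=np.array([np.cos(a),np.sin(a),0]);k=np.array([0,0,1.]);X=np.cos(t)*h+np.sin(t)*k;Y=np.cross(k,h);Z=np.cross(X,Y)
for n,a,b,w in(('pivot',(225,160),(609,97),(249,40)),('edge',(352,355),(440,130),(247,163)),('upflange',(421,447),(360,148),(249,213)),('levertip',(540,395),(415,220),(299,222))):
    for rs in([ray('top',*T(*a)),ray('wrist',*w,s)],[ray('top',*T(*a)),ray('side',*S(*b)),ray('wrist',*w,s)]):
        x,e=tri(*rs);print(n,x,'resid',np.array(e),'boom xyz',np.array([X,Y,Z])@(x-O))
```

```bash
python3 m.py | sed '1,/---/d'
```

```text
pivot [643.6  80.7 107.8] resid [1.3 1.3] boom xyz [-5.8  1.2 -0.2]
pivot [643.2  80.8 111.8] resid [1.2 0.8 1.9] boom xyz [-4.2  0.9  3.5]
edge [559.8  26.2 142.6] resid [0.4 0.4] boom xyz [99.9 -3.2 -1.7]
edge [560.3  26.6 144.6] resid [0.8 0.4 0.7] boom xyz [100.   -3.2   0.4]
upflange [523.2  -1.  162.6] resid [0.3 0.3] boom xyz [149.6  -2.3   1.6]
upflange [524.   -1.2 162.2] resid [1.  1.7 0.8] boom xyz [148.9  -1.6   1.4]
levertip [544.6 -46.8 165.7] resid [0.9 0.9] boom xyz [159.2  47.5   1.3]
levertip [543.6 -48.3 161.4] resid [2.1 1.2 1.6] boom xyz [159.4  48.1  -3.4]
```

Request:
inch_along:
  moves:
    - [[0, 0, 0], [5, -5, 30], 85]
    - [[0, 0, 0], [0, 0, 35], 85]
    - [[0, 0, 0], [0, 0, 35], 85]
    - [[0, 0, 0], [0, 0, 25], 85]
    - [[0, 0, 0], [0, 0, 0], 85]

```text
t: 3.9
ee_pos: [561.5, -7.4, 179.9]
tool_rot: [179.9, 20.2, 35.3]
wrist_force: [0.3, 0.4, 0.4]
opening: 85.2
grip_force: 0.0
```

Run:
```python
from h import *
cv2.imwrite('pics/w2.png',camrig.camera('wrist')[:,:,::-1])
```

```bash
python3 go.py -144.5 127 24 28
```

```text
t 3.95 target [547.5 -15.9 127.1] d(cur tool) [ 1.8 -1.3 56.6] d(target tool) [ 1.8 -1.2 56.6] rot [ 0.1  0.  -0.2]
now al 128.8 lat 25.2 dep -28.6 F boom axes [ 0.3 -0.   0.9] open 84.81783541606599 grip 0.0 q [ -1.8  34.5 -12.7 104.1  16.6  62.  -78.5]
```

View pics/w2.png

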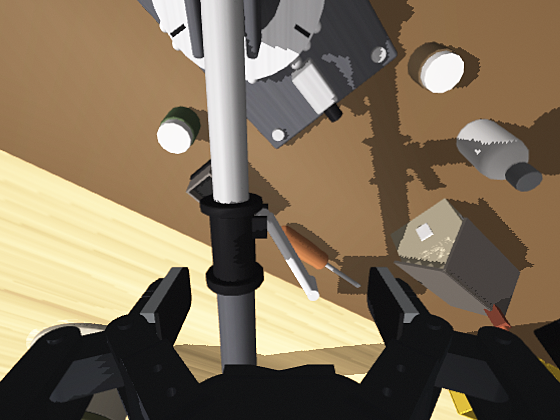

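Request:
inch_along:
  moves:
    - [[0, 0, -0.2], [2, -3, 0], 85]
    - [[0, 0, 0], [0, 0, 15], 85]
    - [[0, 0, 0], [0, 0, 15], 85]
    - [[0, 0, 0], [0, 0, 15], 85]
    - [[0, 0, 0], [0, 0, 11], 85]
    - [[0, 0, 0], [0, 0, 0], 85]

```text
t: 4.7
ee_pos: [546.2, -13.7, 126.3]
tool_rot: [-180.0, 20.1, 35.6]
wrist_force: [-0.4, -0.3, 1.0]
opening: 84.9
grip_force: 0.0
```

```bash
python3 go.py -144.5 127 24 28
```

```text
t 4.7 target [547.5 -15.9 127.1] d(cur tool) [-0.5  2.5 -0.7] d(target tool) [-0.5  2.5 -0.7] rot [0.  0.1 0.1]
now al 126.5 lat 21.5 dep 28.7 F boom axes [0.8 0.  0.7] open 84.91004034599865 grip 0.0 q [ -1.8  37.5 -12.1 108.4  18.4  55.1 -80.3]
```

Request:
inch_along:
  moves:
    - [[-1.71, 0, -4.7], [2.2, 11.2, -0.8], 85]
    - [[-1.71, 0, -4.7], [2.2, 11.2, -0.8], 85]
    - [[-1.71, 0, -4.7], [2.2, 11.2, -0.8], 85]
    - [[-1.71, 0, -4.7], [2.2, 11.2, -0.8], 85]
    - [[-1.71, 0, -4.7], [2.2, 11.2, -0.8], 85]
    - [[-1.71, 0, -4.7], [2.2, 11.2, -0.8], 85]
    - [[0, 0, 0], [0, 0, 0], 85]

```text
t: 5.58
ee_pos: [606.0, -47.0, 127.5]
tool_rot: [179.9, 20.0, 65.6]
wrist_force: [-6.5, 6.0, 1.7]
opening: 85.1
grip_force: 4.9
```

```bash
python3 go.py -114.3 127 24 28
```

Run:
```python
from h import *
t=camrig.camera('top')[:,:,::-1];w=camrig.camera('wrist')[:,:,::-1]
a=cv2.resize(t[160:310,215:375],(400,375),interpolation=cv2.INTER_CUBIC)
b=cv2.resize(w,(400,300))
o=np.zeros((375,800,3),np.uint8);o[:,:400]=a;o[:300,400:]=b
cv2.imwrite('pics/sw1.png',o)
```

```text
t 5.575 target [607.3 -48.9 127.1] d(cur tool) [-0.9  2.   0.8] d(target tool) [-0.9  2.   0.8] rot [ 0.  -0.  -0.1]
now al 126.1 lat 22.0 dep 27.2 F boom axes [-2.1 -8.4  2.6] open 85.0886394704005 grip 4.94219183921814 q [  0.2  38.4 -15.3 106.2  31.9  53.8 -60.5]
```

View pics/sw1.png

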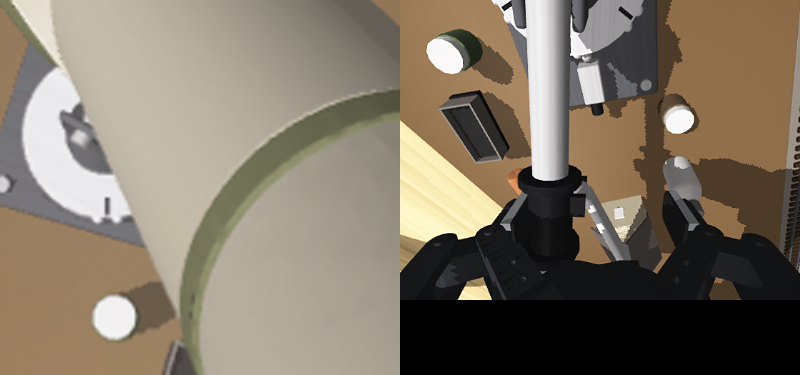

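The left finger is in the waist against the collar at (505,215) in the right half; the boom is still short of the block, and the lever is free of the right finger.

Request:
inch_along:
  moves:
    - [[0, 0, 0], [0, 0, 0], 85]
    - [[0, 0, 0], [0, 0, 0], 85]

```text
t: 5.92
ee_pos: [605.5, -46.8, 127.4]
tool_rot: [180.0, 20.0, 65.6]
wrist_force: [-2.9, 2.9, 2.6]
opening: 84.7
grip_force: 2.1
```

```bash
python3 go.py -114.3 127 24 28
```

```text
t 5.925 target [607.3 -48.9 127.1] d(cur tool) [-0.9  2.5  0.6] d(target tool) [-0.9  2.5  0.6] rot [-0.  -0.  -0.1]
now al 126.1 lat 21.5 dep 27.4 F boom axes [-0.4 -3.8  2.9] open 84.698068664821 grip 2.0700522512197495 q [  0.1  38.4 -15.3 106.3  31.9  53.8 -60.5]
```

Request:
inch_along:
  moves:
    - [[-0.7, 0, -1.9], [0.9, 4.5, -0.3], 85]
    - [[0, 0, 0], [0, 0, 0], 85]

```text
t: 6.18
ee_pos: [610.3, -48.4, 127.3]
tool_rot: [179.9, 20.0, 67.6]
wrist_force: [-1.0, 1.7, 1.1]
opening: 85.2
grip_force: 1.0
```

```bash
python3 go.py -112.3 127 24 28
```

```text
t 6.175 target [611.8 -49.9 127.1] d(cur tool) [-0.7  1.9  0.4] d(target tool) [-0.7  1.9  0.4] rot [ 0.   0.  -0.1]
now al 126.3 lat 22.1 dep 27.6 F boom axes [-0.7 -1.5  1.5] open 85.16667661117788 grip 1.0161812603473663 q [  0.3  38.5 -15.6 106.1  32.8  53.6 -59.1]
```

Request:
inch_along:
  moves:
    - [[-0.7, 0, -1.9], [0.9, 4.5, -0.3], 85]
    - [[0, 0, 0], [0, 0, 0], 85]
    - [[-0.7, 0, -1.9], [0.9, 4.5, -0.3], 85]
    - [[0, 0, 0], [0, 0, 0], 85]
    - [[0, 0, 0], [0, 0, 0], 85]

```text
t: 6.8
ee_pos: [619.5, -50.3, 127.2]
tool_rot: [179.9, 20.0, 71.6]
wrist_force: [-0.0, -0.7, 0.1]
opening: 84.9
grip_force: 0.0
```

```bash
python3 go.py -108.3 127 24 28
```

```text
t 6.8 target [620.8 -51.4 127.1] d(cur tool) [-0.6  1.6  0.3] d(target tool) [-0.6  1.6  0.3] rot [ 0.1  0.  -0. ]
now al 126.4 lat 22.4 dep 27.7 F boom axes [ 0.7  0.2 -0.2] open 84.86320306574218 grip 0.0 q [  0.5  38.7 -16.  105.9  34.5  53.1 -56.5]
```

Request:
inch_along:
  moves:
    - [[-0.7, 0, -1.9], [0.9, 4.5, -0.3], 85]
    - [[0, 0, 0], [0, 0, 0], 85]
    - [[0, 0, 0], [0, 0, 0], 85]

```text
t: 7.18
ee_pos: [623.9, -50.4, 127.2]
tool_rot: [179.9, 20.0, 73.7]
wrist_force: [0.4, -0.1, -0.2]
opening: 85.0
grip_force: 0.0
```

```bash
python3 go.py -106.3 127 24 28
```

```text
t 7.175 target [625.4 -52.  127.1] d(cur tool) [-1.   1.8  0.5] d(target tool) [-1.   1.8  0.5] rot [ 0.1  0.  -0. ]
now al 126.0 lat 22.2 dep 27.5 F boom axes [-0.1  0.4 -0.2] open 84.97967341197582 grip 0.0 q [  0.6  38.7 -16.3 105.8  35.4  52.9 -55.2]
```

Request:
inch_along:
  moves:
    - [[-0.35, 0, -0.95], [0.45, 2.25, -0.15], 85]
    - [[0, 0, 0], [0, 0, 0], 85]
    - [[0, 0, 0], [0, 0, 0], 85]

```text
t: 7.55
ee_pos: [626.1, -50.5, 127.2]
tool_rot: [179.9, 20.0, 74.7]
wrist_force: [-0.4, -0.3, 0.2]
opening: 85.0
grip_force: 0.0
```

```bash
python3 go.py -105.3 127 24 28
```

Run:
```python
from h import *
cv2.imwrite('pics/w3.png',camrig.camera('wrist')[:,:,::-1])
t=camrig.camera('side')[:,:,::-1];cv2.imwrite('pics/s3.png',t)
```

```text
t 7.55 target [627.6 -52.2 127.1] d(cur tool) [-1.1  1.9  0.4] d(target tool) [-1.1  1.9  0.4] rot [0.1 0.  0. ]
now al 125.9 lat 22.1 dep 27.6 F boom axes [ 0.4 -0.3  0. ] open 84.98778627854806 grip 0.0 q [  0.7  38.8 -16.4 105.7  35.8  52.8 -54.5]
```

View pics/w3.png

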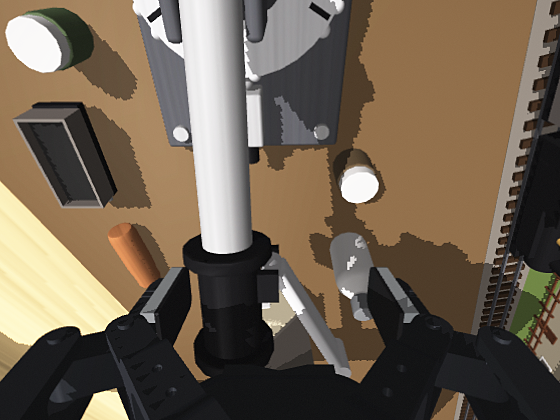

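Wrist view: the boom has snapped in over the block. The waist finger at (178,300) has a gap to the collar (lower flange columns 184–271, row 252), and the lever is still open.

Run:
```python
from h import *
s=r.state();O=np.array([638.5,78.5,110.]);t=np.radians(20);C=rot(s['tool_rot'])
for az in(-105.3,-104.3):
    a=np.radians(az);h=np.array([np.cos(a),np.sin(a),0]);k=np.array([0,0,1.]);X=np.cos(t)*h+np.sin(t)*k;Y=np.cross(k,h);Z=np.cross(X,Y)
    B=np.array([X,Y,Z])
    for n,u,v in(('edge centre',227.5,252),('L',184,252),('R',271,252),('up centre',233,345),('upL',194,350),('upR',272,350),('tip',340,370)):
        o,d=ray('wrist',u,v,s);o=B@(o-O);d=B@d;print(az,n,(o-d*o[2]/d[2]).round(1))
```

```text
-105.3 edge centre [102.2   1.3   0. ]
-105.3 L [102.2 -16.4   0. ]
-105.3 R [102.2  19.    0. ]
-105.3 up centre [148.4   1.4   0. ]
-105.3 upL [151.1 -16.4   0. ]
-105.3 upR [151.2  19.    0. ]
-105.3 tip [162.6  50.7   0. ]
-104.3 edge centre [102.2  -0.4   0. ]
-104.3 L [102.  -18.1   0. ]
-104.3 R [102.5  17.3   0. ]
-104.3 up centre [148.4  -1.    0. ]
-104.3 upL [150.9 -18.9  -0. ]
-104.3 upR [151.4  16.6   0. ]
-104.3 tip [163.1  47.9   0. ]
```

Request:
inch_along:
  moves:
    - [[-0.35, 0, -0.95], [0.4, 0, -0.1], 85]
    - [[0, 0, 0], [0, 2, 0], 85]
    - [[0, 0, 0], [0, 2, 0], 85]
    - [[0, 0, 0], [0, 0, 0], 85]

```text
t: 8.15
ee_pos: [630.3, -51.2, 127.1]
tool_rot: [179.9, 20.0, 75.7]
wrist_force: [-0.0, 0.4, -0.1]
opening: 84.7
grip_force: 0.0
```

```bash
python3 go.py -104.3 180 28 28
```

```text
t 8.15 target [ 621.5 -101.6  145.3] d(cur tool) [-54.1   3.9   0.4] d(target tool) [-54.1   3.9   0.4] rot [0.1 0.  0. ]
now al 125.9 lat 24.1 dep 27.6 F boom axes [-0.4 -0.1  0.1] open 84.71954310587259 grip 0.0 q [  0.8  38.9 -16.6 105.4  36.2  52.8 -53.7]
```

Request:
inch_along:
  moves:
    - [[0, 0, 0], [0, 2, 0], 85]
    - [[0, 0, 0], [0, 2, 0], 85]
    - [[0, 0, 0], [-5, 0, 0], 85]
    - [[0, 0, 0], [0, 0, 0], 85]

```text
t: 8.65
ee_pos: [632.7, -57.4, 129.0]
tool_rot: [179.9, 20.1, 75.7]
wrist_force: [-0.1, 0.2, 0.1]
opening: 85.1
grip_force: 0.0
```

```bash
python3 go.py -104.3 180 28 28
```

```text
t 8.65 target [ 621.5 -101.6  145.3] d(cur tool) [-48.4   0.1   0.4] d(target tool) [-48.4   0.1   0.3] rot [ 0.1  0.1 -0. ]
now al 131.6 lat 27.9 dep 27.7 F boom axes [-0.1 -0.2  0.1] open 85.10717981765883 grip 0.0 q [  1.3  38.9 -16.5 105.1  36.2  53.  -53. ]
```

Request:
inch_along:
  moves:
    - [[0, 0, 0], [-3, 0, 0], 85]
    - [[0, 0, 0], [-3, 0, 0], 85]
    - [[0, 0, 0], [-3, 0, 0], 85]
    - [[0, 0, 0], [-3, 0, 0], 85]
    - [[0, 0, 0], [0, 0, 0], 85]

```text
t: 9.28
ee_pos: [630.0, -68.0, 133.2]
tool_rot: [179.9, 20.0, 75.7]
wrist_force: [-0.3, 1.7, -0.3]
opening: 84.6
grip_force: 0.7
```

```bash
python3 go.py -104.3 180 28 28
```

```text
t 9.275 target [ 621.5 -101.6  145.3] d(cur tool) [-36.7   0.1   0.5] d(target tool) [-36.7   0.1   0.5] rot [0.1 0.  0. ]
now al 143.3 lat 27.9 dep 27.5 F boom axes [-1.5 -0.7  0.3] open 84.57521917466518 grip 0.6830265372991562 q [  2.2  38.4 -16.5 105.4  36.3  52.9 -52.2]
```

Request:
inch_along:
  moves:
    - [[0, 0, 0], [-5, 0, 0], 85]
    - [[0, 0, 0], [-5, 0, 0], 85]
    - [[0, 0, 0], [-5, 0, 0], 85]
    - [[0, 0, 0], [-5, 0, 0], 85]
    - [[0, 0, 0], [0, 0, 0], 85]

```text
t: 9.9
ee_pos: [625.2, -86.6, 140.1]
tool_rot: [179.9, 20.1, 75.7]
wrist_force: [0.3, 0.5, -0.8]
opening: 84.9
grip_force: 0.7
```

```bash
python3 go.py -104.3 180 28 28
```

Run:
```python
from h import *
cv2.imwrite('pics/w4.png',camrig.camera('wrist')[:,:,::-1])
```

```text
t 9.9 target [ 621.5 -101.6  145.3] d(cur tool) [-16.3   0.1   0.4] d(target tool) [-16.3   0.1   0.4] rot [ 0.1  0.1 -0. ]
now al 163.7 lat 27.9 dep 27.6 F boom axes [-0.8  0.1 -0.5] open 84.87424464138788 grip 0.6780755147337914 q [  3.7  37.6 -16.4 106.   36.4  52.7 -50.7]
```

View pics/w4.png

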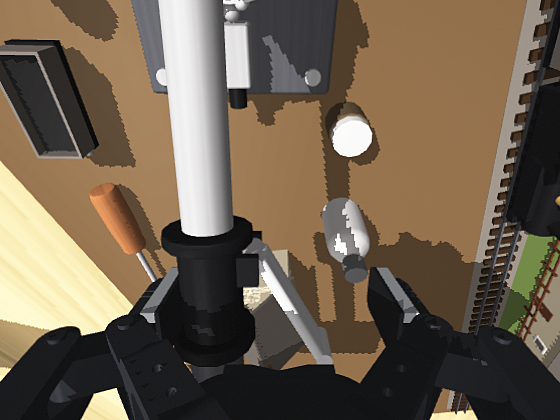

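Create e.py:
```python
from h import *
import sys
s=r.state();O=np.array([638.5,78.5,110.]);t=np.radians(20)
a=np.radians(-104.3);h=np.array([np.cos(a),np.sin(a),0]);k=np.array([0,0,1.]);X=np.cos(t)*h+np.sin(t)*k;Y=np.cross(k,h);Z=np.cross(X,Y);B=np.array([X,Y,Z])
for p in sys.argv[1:]:
    u,v,z=map(float,p.split(','));o,d=ray('wrist',u,v,s);o=B@(o-O);d=B@d;print(p,(o-d*(o[2]-z)/d[2]).round(1))
```

```bash
python3 e.py 161,236,0 255,236,0 208,235,10 200,350,0 330,360,0
```

Run:
```python
import cv2
im=cv2.imread('pics/w4.png');g=im[:,:,::1].sum(2)
for c in (195,205,215): print([int(x) for x in g[215:250,c]])
im=cv2.imread('pics/w3.png');g=im.sum(2)
for c in (222,230,240): print([int(x) for x in g[235:265,c]])
```

```text
161,236,0 [132.6 -19.1   0. ]
255,236,0 [132.6  18.5   0. ]
208,235,10 [128.1   2.2  10. ]
200,350,0 [188.6  -7.9   0. ]
330,360,0 [194.3  51.6   0. ]
[720, 721, 723, 723, 724, 724, 725, 725, 726, 727, 727, 726, 729, 729, 728, 730, 727, 731, 733, 750, 764, 292, 0, 40, 53, 54, 55, 45, 53, 58, 80, 135, 117, 117, 101]
[662, 662, 661, 668, 670, 670, 667, 671, 673, 671, 672, 671, 673, 673, 673, 676, 678, 680, 676, 691, 694, 499, 0, 39, 49, 50, 51, 53, 50, 57, 81, 136, 123, 101, 99]
[526, 535, 533, 537, 534, 538, 540, 539, 541, 541, 546, 545, 544, 551, 554, 550, 555, 556, 569, 552, 286, 0, 45, 50, 55, 51, 54, 55, 58, 81, 105, 92, 89, 91, 82]
[692, 693, 693, 693, 694, 695, 695, 696, 696, 696, 699, 697, 698, 698, 697, 698, 700, 730, 730, 0, 32, 52, 55, 53, 50, 50, 56, 51, 76, 126]
[619, 624, 628, 627, 625, 625, 628, 624, 623, 624, 621, 627, 631, 626, 627, 629, 648, 622, 261, 0, 39, 52, 55, 49, 50, 54, 51, 59, 80, 126]
[440, 438, 442, 441, 441, 444, 445, 447, 448, 444, 448, 449, 450, 455, 470, 441, 189, 17, 42, 52, 49, 54, 56, 45, 54, 55, 67, 97, 84, 83]
```

```bash
python3 e.py 208,236.3,10 228,253.7,10
```

```text
208,236.3,10 [128.6   2.2  10. ]
228,253.7,10 [135.6   9.1  10. ]
```

Request:
inch_along:
  moves:
    - [[0, 0, 0], [-4, 0, 0], 85]
    - [[0, 0, 0], [-4, 0, 0], 85]
    - [[0, 0, 0], [-4, 0, 0], 85]
    - [[0, 0, 0], [-2, 0, 0], 85]
    - [[0, 0, 0], [0, 0, 0], 85]
    - [[0, 0, 0], [0, 0, 0], 85]

```text
t: 10.7
ee_pos: [622.2, -98.6, 144.6]
tool_rot: [179.9, 20.0, 75.7]
wrist_force: [1.5, 1.1, 0.1]
opening: 85.2
grip_force: 0.7
```

```bash
python3 go.py -104.3 180 28 28
```

Run:
```python
from h import *
im=camrig.camera('wrist')[:,:,::-1]
cv2.imwrite('pics/w5.png',cv2.resize(im[170:400,100:400],(780,598),interpolation=cv2.INTER_CUBIC));cv2.imwrite('pics/w5f.png',im)
g=im.astype(int).sum(2)
for c in (190,200,210): print([int(x) for x in g[205:250,c]])
```

```text
t 10.7 target [ 621.5 -101.6  145.3] d(cur tool) [-3.1  0.1  0.4] d(target tool) [-3.1  0.1  0.4] rot [0.1 0.  0. ]
now al 176.9 lat 27.9 dep 27.6 F boom axes [-1.3  1.2  0.6] open 85.24059509331381 grip 0.6886288337409496 q [  4.8  37.  -16.4 106.3  36.5  52.5 -49.7]
[722, 722, 721, 720, 720, 720, 720, 719, 720, 719, 718, 718, 718, 718, 718, 717, 716, 714, 715, 716, 715, 715, 717, 717, 716, 721, 746, 704, 0, 91, 102, 62, 47, 48, 54, 48, 53, 49, 53, 56, 76, 130, 121, 109, 108]
[695, 695, 697, 697, 697, 698, 698, 701, 699, 699, 700, 701, 701, 703, 701, 701, 700, 701, 700, 701, 700, 702, 702, 705, 704, 706, 710, 736, 732, 0, 101, 109, 56, 45, 52, 52, 54, 53, 53, 55, 81, 131, 120, 110, 101]
[627, 620, 625, 628, 626, 625, 628, 635, 631, 635, 634, 634, 632, 635, 637, 635, 634, 636, 634, 634, 635, 634, 637, 633, 634, 639, 655, 628, 336, 33, 79, 69, 47, 55, 55, 49, 55, 53, 52, 65, 103, 122, 104, 98, 94]
```

View pics/w5.png

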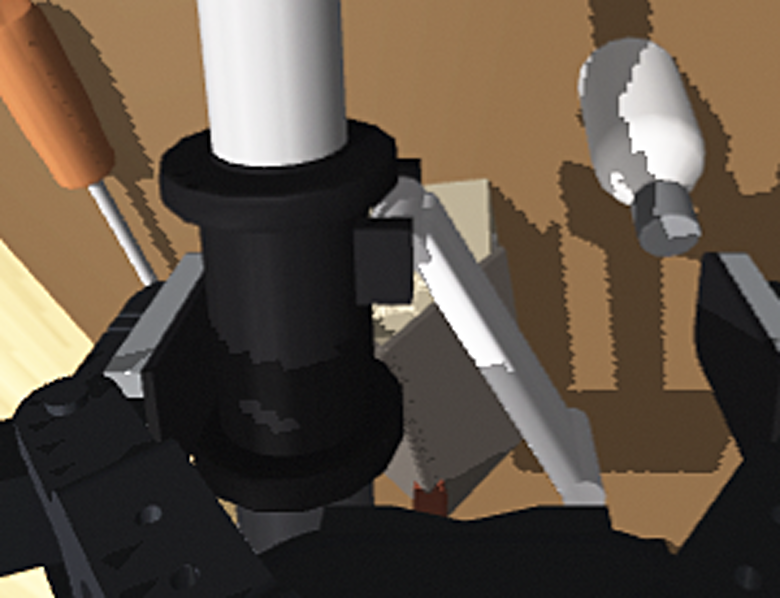

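The black ring's lower edge shows just below the tube's lower edge at crop (270,165). That puts the slide at about 44 mm with the lever open, so I now close gradually with a sideways shift.

Request:
inch_along:
  moves:
    - [[0, 0, 0], [-1, -2, 0], 81]
    - [[0, 0, 0], [0, -2, 0], 77]
    - [[0, 0, 0], [0, -2, 0], 73]
    - [[0, 0, 0], [0, -2, 0], 69]
    - [[0, 0, 0], [0, 0, 0], 69]
  squeeze: 20

```text
t: 11.38
ee_pos: [614.1, -97.4, 145.0]
tool_rot: [179.9, 20.0, 75.7]
wrist_force: [1.3, 1.6, -0.0]
opening: 69.1
grip_force: 1.1
```

```bash
python3 go.py -104.3 178 20 28
```

```text
t 11.375 target [614.2 -97.8 144.6] d(cur tool) [-0.2  0.2  0.5] d(target tool) [-0.2  0.2  0.5] rot [0.1 0.  0. ]
now al 177.8 lat 19.8 dep 27.5 F boom axes [-1.8  0.8  0.6] open 69.14018139021563 grip 1.084521934390068 q [  4.7  36.5 -16.4 107.4  36.6  52.  -50.2]
```

Tracks well. Continue in smaller steps.

Request:
inch_along:
  moves:
    - [[0, 0, 0], [0, -1, 0], 67]
    - [[0, 0, 0], [0, -1, 0], 65]
    - [[0, 0, 0], [0, -1, 0], 63]
    - [[0, 0, 0], [0, -1, 0], 61]
    - [[0, 0, 0], [0, 0, 0], 61]

```text
t: 12.0
ee_pos: [610.2, -96.5, 144.9]
tool_rot: [179.9, 20.0, 75.7]
wrist_force: [0.8, 2.6, -0.0]
opening: 60.7
grip_force: 1.1
```

```bash
python3 go.py -104.3 178 16 28
```

```text
t 12.0 target [610.3 -96.8 144.6] d(cur tool) [-0.1  0.2  0.4] d(target tool) [-0.1  0.2  0.4] rot [0.1 0.  0. ]
now al 177.9 lat 15.8 dep 27.6 F boom axes [-2.6  0.2  0.9] open 60.7169791102716 grip 1.081094741821289 q [  4.6  36.3 -16.4 107.9  36.6  51.8 -50.5]
```

Request:
inch_along:
  moves:
    - [[0, 0, 0], [0, -1, 0], 59]
    - [[0, 0, 0], [0, -1, 0], 57]
    - [[0, 0, 0], [0, -1, 0], 55]
    - [[0, 0, 0], [0, -1, 0], 53]
    - [[0, 0, 0], [0, 0, 0], 53]

```text
t: 12.62
ee_pos: [606.8, -95.5, 145.1]
tool_rot: [179.9, 20.0, 75.7]
wrist_force: [2.4, 1.4, 2.0]
opening: 52.6
grip_force: 2.8
```

```bash
python3 go.py -104.3 178 12 28
```

```text
t 12.625 target [606.4 -95.8 144.6] d(cur tool) [-0.2 -0.2  0.7] d(target tool) [-0.2 -0.2  0.7] rot [0.1 0.  0. ]
now al 177.8 lat 12.2 dep 27.3 F boom axes [-1.1  2.   2.6] open 52.635993042092394 grip 2.833632929250598 q [  4.5  36.1 -16.4 108.4  36.7  51.5 -50.8]
```

Request:
inch_along:
  moves:
    - [[0, 0, 0], [0, -0.7, 0], 51]
    - [[0, 0, 0], [0, -0.7, 0], 49]
    - [[0, 0, 0], [0, -0.7, 0], 47]
    - [[0, 0, 0], [0, 0, 0], 47]
  squeeze: 30

```text
t: 13.12
ee_pos: [604.4, -94.9, 145.0]
tool_rot: [179.9, 20.0, 75.7]
wrist_force: [0.9, 2.5, 3.9]
opening: 47.1
grip_force: 3.3
```

```bash
python3 go.py -104.3 178 9.5 28
```

```text
t 13.125 target [604.  -95.2 144.6] d(cur tool) [-0.2 -0.2  0.5] d(target tool) [-0.2 -0.2  0.5] rot [0.1 0.  0. ]
now al 177.8 lat 9.7 dep 27.5 F boom axes [-1.2  0.2  4.5] open 47.0728264844484 grip 3.322903560474515 q [  4.5  36.  -16.4 108.7  36.7  51.4 -50.9]
```

Request:
inch_along:
  moves:
    - [[0, 0, 0], [0, -1, 0], 45]
    - [[0, 0, 0], [0, -1, 0], 43]
    - [[0, 0, 0], [0, 0, 0], 43]

```text
t: 13.5
ee_pos: [602.5, -94.5, 145.0]
tool_rot: [179.9, 20.0, 75.7]
wrist_force: [2.3, 2.5, 3.9]
opening: 42.9
grip_force: 3.9
```

```bash
python3 go.py -104.3 178 7.5 28
```

```text
t 13.5 target [602.1 -94.7 144.6] d(cur tool) [-0.2 -0.3  0.5] d(target tool) [-0.2 -0.3  0.5] rot [0.1 0.  0. ]
now al 177.8 lat 7.8 dep 27.5 F boom axes [-1.5  1.6  4.7] open 42.893627277205375 grip 3.946815775707364 q [  4.5  35.9 -16.4 108.9  36.7  51.3 -51.1]
```

Request:
inch_along:
  moves:
    - [[0, 0, 0], [0, -0.8, 0], 41]
    - [[0, 0, 0], [0, -0.9, 0], 39]
    - [[0, 0, 0], [0, -0.9, 0], 37]
    - [[0, 0, 0], [0, 0, 0], 35]
    - [[0, 0, 0], [0, 0, 0], 33]
  squeeze: 40

```text
t: 14.12
ee_pos: [600.1, -93.7, 145.3]
tool_rot: [179.9, 20.0, 75.7]
wrist_force: [1.9, 3.8, 6.2]
opening: 35.4
grip_force: 39.7
```

```bash
python3 go.py -104.3 178 5 28
```

```text
t 14.125 target [599.7 -94.1 144.6] d(cur tool) [-0.2 -0.3  0.8] d(target tool) [-0.2 -0.3  0.8] rot [ 0.1  0.  -0. ]
now al 177.8 lat 5.3 dep 27.2 F boom axes [-1.7  0.9  7.2] open 35.369989651969014 grip 39.72731910645962 q [  4.4  35.7 -16.4 109.2  36.7  51.2 -51.3]
```

Request:
inch_along:
  moves:
    - [[0, 0, 0], [0, 0, 0], 30]
    - [[0, 0, 0], [0, 0, 0], 30]

```text
t: 14.38
ee_pos: [600.1, -93.8, 145.3]
tool_rot: [179.9, 20.0, 75.7]
wrist_force: [1.2, 3.2, 7.1]
opening: 35.4
grip_force: 39.7
```

```bash
python3 go.py -104.3 178 5 28
```

Run:
```python
from h import *
im=camrig.camera('wrist')[:,:,::-1]
cv2.imwrite('pics/w6.png',cv2.resize(im[170:400,100:400],(780,598),interpolation=cv2.INTER_CUBIC))
g=im.astype(int).sum(2)
for c in (200,210,220,230,240): print([int(x) for x in g[220:245,c]])
```

```text
t 14.375 target [599.7 -94.1 144.6] d(cur tool) [-0.1 -0.3  0.9] d(target tool) [-0.1 -0.3  0.9] rot [ 0.1  0.  -0. ]
now al 177.9 lat 5.3 dep 27.1 F boom axes [-0.7  0.4  7.9] open 35.37986341079075 grip 39.730288311839104 q [  4.4  35.7 -16.4 109.2  36.7  51.2 -51.3]
[359, 361, 364, 364, 361, 364, 362, 361, 361, 359, 360, 356, 359, 361, 353, 358, 356, 361, 357, 356, 360, 358, 360, 358, 360]
[364, 364, 361, 364, 366, 363, 359, 359, 363, 362, 357, 357, 357, 354, 353, 356, 356, 358, 354, 360, 360, 359, 357, 354, 354]
[361, 361, 363, 359, 359, 365, 364, 371, 381, 377, 309, 221, 229, 243, 279, 277, 276, 270, 299, 387, 382, 372, 366, 364, 359]
[229, 11, 43, 49, 51, 48, 50, 50, 52, 50, 56, 50, 54, 50, 38, 44, 50, 56, 68, 90, 93, 93, 94, 97, 96]
[343, 307, 192, 162, 0, 28, 63, 76, 71, 64, 48, 52, 53, 47, 50, 51, 52, 49, 47, 52, 53, 57, 78, 117, 115]
```

View pics/w6.png

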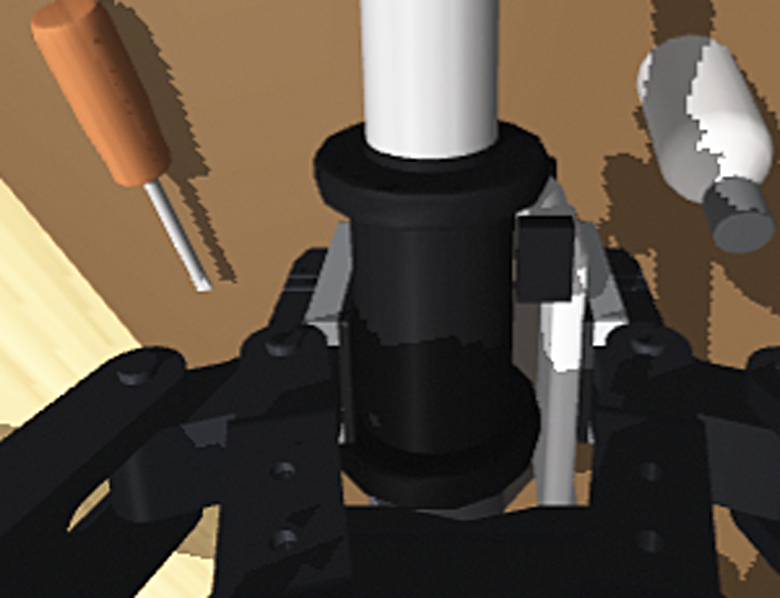

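Run:
```python
from h import *
im=camrig.camera('wrist').astype(int);g=im.sum(2)
for c in (258,264,270): print([int(x) for x in g[222:245,c]])
```

```bash
python3 e.py 263,231.5,10 263,234,10 222,236,0 310,236,0 314,315,9 319,360,9
```

```text
[726, 725, 725, 727, 727, 728, 734, 758, 723, 0, 105, 116, 118, 116, 64, 47, 48, 49, 49, 47, 46, 56, 80]
[686, 685, 687, 687, 686, 687, 691, 715, 693, 125, 74, 102, 106, 103, 76, 43, 51, 44, 50, 53, 49, 58, 72]
[641, 638, 639, 640, 638, 642, 644, 671, 630, 0, 75, 90, 90, 87, 65, 44, 48, 52, 46, 44, 45, 54, 71]
263,231.5,10 [141.4  -0.4  10. ]
263,234,10 [142.4  -0.4  10. ]
222,236,0 [147.3 -17.4   0. ]
310,236,0 [147.3  17.9   0. ]
314,315,9 [178.   19.5   9. ]
319,360,9 [200.6  22.4   9. ]
```

The ring shows about 2 mm (half its width) below the tube edge, so the slide is about 45 mm. The boom is centred over the block, and at an opening of 35 mm with a 40 N grip the blade lies along the collar.

Request:
inch_along:
  moves:
    - [[0, 0, 0], [0, 0, 0], 30]
    - [[0, 0, 0], [0, 0, 0], 30]

```text
t: 14.72
ee_pos: [600.0, -93.8, 145.3]
tool_rot: [179.9, 20.0, 75.7]
wrist_force: [1.5, 4.0, 7.5]
opening: 35.3
grip_force: 39.7
```

```bash
python3 -c "
from plant import r, camrig
print(r.close_job())"
```

```text
the job is handed in; nothing more can be done
None
```

The job is handed in at 14.7 s: the boom is at its middle stop, the tube's lower edge is at the ring (about 45 mm, judged from the wrist camera), the lever is pressed closed, and the hand still grips the collar at 40 N; the hand-in returned no verdict.

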